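Put the lunch box back together

ROBOT

A 7-joint arm with a two-finger parallel gripper is mounted at the origin on the work surface. World frame = base frame: x ahead of the robot, y to its left, z up, the work surface at z = 0. Lengths are in m, angles in rad, forces in N, time in s.
With the tool pointing down it reaches from about 0.425 to 0.975 m from the base axis. Payload 16.7 kg.
Tool frame: the origin (TCP) lies at the very end of the fingers, on their centre line; the grasp point (between the pads) lies 19 mm behind it; z points along the fingers, y is the line along which they close (so a half turn about z gives the same grasp; the last joint's range is limited). The gripper opens to 85 mm and grips with 20 to 120 N. Pads are 22 mm wide; open, the fingers measure 114 mm over their backs; the gripper's body (76 mm by 85 mm) begins 54 mm behind the grasp point. The pads swing forward as they close: fully open they stand 13 mm farther back than shut.
Start: joints at [1.095, 0.426, 0.074, 1.606, -0.034, 1.111, -0.067], TCP at [0.217, -0.639, 0.231] pointing down, gripper open.
Joint ranges: [-2.85, 2.85], [-0.5, 2.14], [-1.23, 1.37], [0.21, 2.46], [-1.02, 4.16], [0.16, 2.05], [-2.73, 2.73]. Speed limits (rad/s): [1.89, 1.89, 2.39, 2.39, 3.01, 3.01, 3.01].

INTERFACE

Orientations are given as a unit quaternion [w, x, y, z].
In Python, from plant import read_state, capture, finish_job gives the robot as it stands.
- The arm moves only by the tool apply_moves, never from a script. Its argument "commands" is a list of rows, each an object with "linear": the shift along the tool's x, y, z as a fraction of full scale, a list of three; "twist": the turn about the tool's z as a fraction of full scale; "grip": the closure, from -1 (fully open) to 1 (shut). In form: [{"linear": [tx, ty, tz], "twist": twist, "grip": grip}, ...]. A call has 1 to 8 rows; each row is the pose to reach, as a shift and turn from the pose commanded when the call began, along the tool's axes at that moment; what a row does not reach only later rows make up. Full scale, the value 1, is 10 cm for a shift and 0.5 rad for a turn. A row lasts 1/10 s, in which the tool goes at most 50 mm and 8.59 degrees, less where a joint would pass 70% of its speed; a pose out of reach is approached as far as the arm can. A call with a number of a shift or a turn outside -1 to 1 is refused whole. A call with a gripper value outside its range is refused whole. The fingers move at their own pace and stop on an object; "grip_force" is the grip in N (left out, the last holds). Time passes only in rows, so rows that repeat a pose let the fingers close. It gives the time, the measured TCP pose, the force, the opening and the grip force at its end, in the units of the state.
- read_state(): the state, without advancing time (a new reading comes with each control period).
- capture(name): name is "side" or "top"; returns a dict with "img" (384x512x3 uint8, red, green, blue), "camera_matrix" (3x3 intrinsics, pixels), "distortion" ([k1, k2, p1, p2, k3] as OpenCV has them; the pictures are not rectified), "cam_to_world" (4x4, takes a point from camera to world coordinates). Camera axes: x right, y down, z forward; pixel columns grow to the right and rows downward; lengths in m; the calibration is good to about 2 mm. A picture is of the moment at which its call begins. There is no depth.
- finish_job(): hands the job in; it is judged then, once.
The state is a dict: "time": time; "joint_positions": joint angles; "joint_vel": joint speeds; "effort": joint torques, N m; "eef_pos": TCP position; "eef_rot": TCP orientation; "contact_force": force on the tool from outside, world axes, zero at the start; "ft_torque": the same for the moment, N m; "gripper_width": finger opening in m; "finger_force": force on a finger pad.
Only numpy, scipy, OpenCV 4.12 (cv2) and the standard library are available. Lean on these libraries where they do the work, as an engineer would, in place of code of your own. Each camera call takes 0.05 s, during which the arm holds its last target. There are 200 camera calls.

TASK

Put the washed lunch box back together: set the yellow insert flat down inside the aluminium box, then put the lid on and press it down squarely between the two spring clips until both have snapped over its ends. Leave the other things on the boards where they are, and let go of the lid at the end.

Things in the scene. Friction and masses are not known exactly. Their poses are not given: they have to be found in the camera images.
- lunchbox: aluminium lunch box in a dark wooden cradle (190 x 110 x 10 mm), fixed. Origin under the cradle's centre, on the table; x along the long side, z up; half-turn symmetric. Inside 152 (x) x 96 (y) mm, walls 4; inner floor 14 mm and rim 70 mm above origin. When seated, the insert's grip point is 50 mm, the snapped lid's grip point 112 mm above this origin, both at x = y = 0.
- insert_grip (a point): yellow plastic insert tray, loose, upright: 146 (x) x 90 (y) mm, walls 30 high, 3 mm play each side in the box, 0.11-0.18 kg. Between its two compartments a solid upright tab to hold it by, 12 mm thick (x), 50 long (y), top 46 mm up. This point: inside the tab, 36 mm above the underside; x along the long side, z up; half-turn symmetric.
- lid_grip (a point): lid, loose, upright, 0.14-0.24 kg: plug 146 (x) x 90 (y) x 5 mm below (3 mm play each side in the box), plate 15 mm thick, 108 wide; on posts a wooden bar to hold it by, 14 thick (x), 66 long (y), 18 high, 18 mm above the plate. Plate ends V-chamfered: 156 mm long below, 169 at 11 mm up, 162 on top. This point: bar's centre, 47 mm above plug's underside; x lengthwise; half-turn symmetric.
- box_rim (a point): centre of the box's mouth at rim height, axes as the box. At each end of the box stands a steel spring clip 26 mm wide, top 97 mm above the table; its inward roll (7 mm thick) is centred 83.5 mm from the box centre, 85 mm up. Pressing the lid down spreads the clips from about 12 mm above seated height on and takes about 10 to 20 N; then they snap over its ends and hold it.
- clip_a (a joint): spring clip at the box's +x end: outward lean in rad, 0 at rest; about 0.08 while the lid's widest part passes, about 0.03 when snapped over the lid
- clip_b (a joint): the same for the clip at the -x end
- cup_a: blue plastic cup, 76 mm across, 85 mm tall; origin under its centre; leave alone
- cup_b: second blue plastic cup, same size; leave alone
- butter_dish: brown ceramic butter dish with cover, 100 x 170 mm, 74 mm tall; origin under its centre; leave alone
- spice_jar: small amber jar with white cap, 36 mm across, 62 mm tall; origin under its centre; leave alone
- wooden_spoon: dark wooden spoon, 200 mm long, lying flat; leave alone
- canister: stainless canister with clip-on lid, 110 mm across, 160 mm tall; origin under its centre; leave alone
Mind the look-alikes: they are no part of the job. What is shaped like the lunchbox but turquoise is not meant. Of the things that look like the part that bears insert_grip, the larger one is meant.

How it is judged:
By the outcome, as a careful person would: the job done as asked, in the order asked, and still so for the second after the job is handed in, with the robot touching nothing.
It also fails if it takes over 61 s, if anything falls off the work surface, if the arm or the gripper's body presses on something with over 40 N, if the wrist force passes 120 N, or if a joint passes its speed limit or range.

## Working session

There is one attempt and no reset: what is moved stays moved. The work goes in short steps, Python scripts to look and compute and a tool call to move; the robot and the scene stay as the last step left them, time stands still between calls to the robot, and variables do not carry over. Pictures are saved under pics/ and viewed, at most 10 in all, crops included, and the job is handed in when it is done.

Besides the shell and the picture viewer there is one more tool, called after ">>>" as name([rows], argument=value, ...), one row to a line, values as JSON. apply_moves: Moves the arm, as the interface text tells. Shift numbers are shares of 10 cm and turn numbers shares of 0.5 rad, none past 1 either way. Its arguments: {"type":"object","properties":{"commands":{"type":"array","items":{"type":"object","properties":{"linear":{"type":"array","items":{"type":"number","minimum":-1,"maximum":1}},"twist":{"type":"number","minimum":-1,"maximum":1},"grip":{"type":"number"}}}},"grip_force":{"type":"number"}},"required":["commands"]}

```bash
mkdir -p pics; python3 - <<'E'
from plant import read_state, capture
import cv2,numpy as np
s=read_state();print(s['time'],s['eef_pos'],s['eef_rot'],s['gripper_width'])
for n in("top","side"):
    c=capture(n);cv2.imwrite(f"pics/{n}0.png",c["img"][:,:,::-1]);print(n,c["camera_matrix"],c["distortion"],np.round(c["cam_to_world"],3))
E
```

```text
0.0 [ 0.2165546  -0.63888957  0.23058449] [-6.40031518e-04  9.86681322e-01  1.62663880e-01 -1.47321061e-04] 0.08523380288843865
top [[468.86375662   0.         250.63469738]
 [  0.         468.86375662 196.43568557]
 [  0.           0.           1.        ]] [-0.09496098  0.          0.          0.          0.        ] [[ 0.011 -0.995  0.099  0.41 ]
 [-1.    -0.01   0.008  0.015]
 [-0.007 -0.099 -0.995  1.741]
 [ 0.     0.     0.     1.   ]]
side [[367.98858414   0.         253.82182697]
 [  0.         367.98858414 189.91475922]
 [  0.           0.           1.        ]] [-0.08753014  0.          0.          0.          0.        ] [[-0.745 -0.417  0.521 -0.2  ]
 [-0.667  0.481 -0.569  0.835]
 [-0.013 -0.771 -0.636  1.026]
 [ 0.     0.     0.     1.   ]]
```

View pics/top0.png

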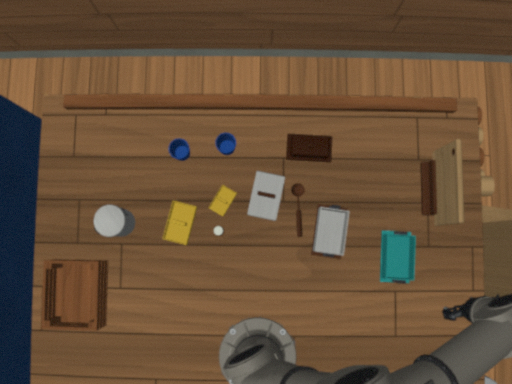

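View pics/side0.png

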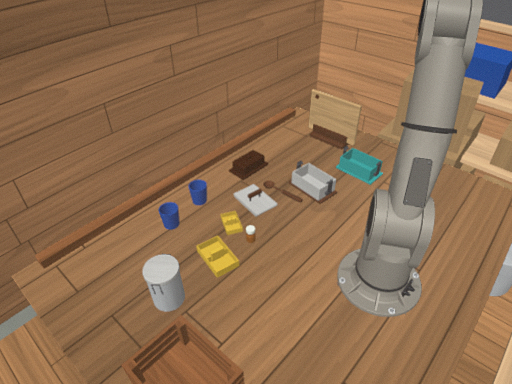

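```bash
cat > h.py <<'E'
import cv2,numpy as np
from plant import capture,read_state
def ray(c,px,z):
    p=cv2.undistortPoints(np.array(px,float).reshape(-1,1,2),c["camera_matrix"],c["distortion"]).reshape(-1,2)
    T=c["cam_to_world"];d=np.c_[p,np.ones(len(p))]@T[:3,:3].T;o=T[:3,3]
    return (o+d*((z-o[2])/d[:,2])[:,None])[:,:2]
def rect(c,mask,z,roi):
    m=np.zeros_like(mask);x0,y0,x1,y1=roi;m[y0:y1,x0:x1]=mask[y0:y1,x0:x1]
    k=max(cv2.findContours(m,cv2.RETR_EXTERNAL,cv2.CHAIN_APPROX_NONE)[0],key=cv2.contourArea)
    w=ray(c,k.reshape(-1,2),z).astype(np.float32)
    r=cv2.minAreaRect(w*1000)
    (cx,cy),(a,b),t=r
    if a<b: a,b,t=b,a,t+90
    return np.round([cx,cy,a,b,(t+90)%180-90],1)   # mm, long, short, deg of long axis
def masks(c):
    h=cv2.cvtColor(c["img"],cv2.COLOR_RGB2HSV)
    return dict(yellow=cv2.inRange(h,(22,150,90),(35,255,255)),grey=cv2.inRange(h,(0,0,95),(179,60,255)),dark=cv2.inRange(h,(0,0,0),(179,255,80)))
E
python3 - <<'E'
from h import *
c=capture("top");m=masks(c)
print("insert",rect(c,m["yellow"],.030,(155,190,205,255)))
print("small",rect(c,m["yellow"],.030,(205,180,240,220)))
print("lid",rect(c,m["grey"],.018,(240,165,292,225)))
print("bar",rect(c,m["dark"],.056,(252,182,282,208)))
print("box",rect(c,m["grey"],.070,(305,195,356,262)))
im=c["img"][:,:,::-1]
v=np.hstack([cv2.resize(im[160:265,155:360],None,fx=3.8,fy=3.8,interpolation=cv2.INTER_CUBIC)])
g=sum(np.where(m[k][160:265,155:360]>0,w,0) for k,w in zip(m,(80,160,255)))
g=cv2.resize(np.clip(g,0,255).astype(np.uint8),(v.shape[1],int(v.shape[0]*.49)))
cv2.imwrite("pics/crop1.png",v)
E
```

```text
insert [482.1 289.3 145.4  92.6 -13.1]
small [564.9 133.2  99.6  62.1 -30.6]
lid [586.1 -26.4 169.8 112.5 -11.8]
bar [585.2 -26.   53.1   8.5  79.2]
box [ 456.9 -257.8  164.3  112.8   -7.8]
```

View pics/crop1.png

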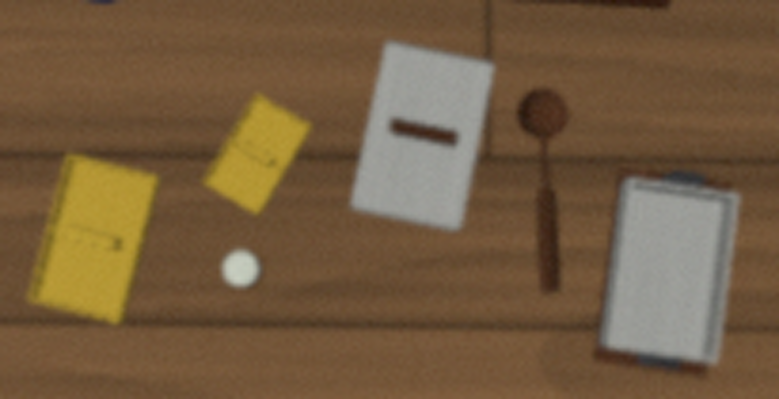

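```bash
cat >> h.py <<'E'
def sides(c,mask,z,roi,th,ctr):
    m=np.zeros_like(mask);x0,y0,x1,y1=roi;m[y0:y1,x0:x1]=mask[y0:y1,x0:x1]
    k=max(cv2.findContours(m,cv2.RETR_EXTERNAL,cv2.CHAIN_APPROX_NONE)[0],key=cv2.contourArea)
    w=ray(c,k.reshape(-1,2),z)*1000-ctr
    t=np.radians(th);u=w@[np.cos(t),np.sin(t)];v=w@[-np.sin(t),np.cos(t)]
    out=[]
    for a,b,lo,hi in((u,v,16,38),(v,u,0,60)):
        for s in(1,-1):
            q=(a*s>30)&(abs(b)>lo)&(abs(b)<hi)&(a*s>np.percentile(a*s,60))
            f=np.polyfit(b[q],a[q],1);out+=[(round(f[1]+s*1.8,1),round(np.degrees(f[0]),1))]
    return out
E
python3 - <<'E'
from h import *
c=capture("top");h=cv2.cvtColor(c["img"],cv2.COLOR_RGB2HSV);m=masks(c)
for t in(70,95,120):
    g=cv2.inRange(h,(0,0,t),(179,60,255))
    print(t,"box",sides(c,g,.07,(305,195,356,262),-7.8,(457,-260)))
    print(t,"lid",sides(c,g,.016,(240,165,292,225),-11.8,(586,-26)))
    y=cv2.inRange(h,(22,150,t),(35,255,255))
    print(t,"ins",sides(c,y,.03,(155,190,205,255),-13.1,(482,290)))
# profile across the box, value and saturation
for u,v,r in((0,1,75),(1,0,100)):
    t=np.radians(-7.8);d=np.array([np.cos(t),np.sin(t)]) if u else np.array([-np.sin(t),np.cos(t)])
    n=np.array([-d[1],d[0]]);T=np.linalg.inv(c["cam_to_world"]);print("u" if u else "v")
    for off in((0,)if not u else(0,30,-30)):
        P=np.array([[*((np.array([457,-260])+d*s+n*off)/1000),.07] for s in range(-r,r+1,4)])
        px=cv2.projectPoints(P,cv2.Rodrigues(T[:3,:3])[0],T[:3,3],c["camera_matrix"],c["distortion"])[0].reshape(-1,2).astype(np.float32)
        val=cv2.remap(h,px[:,0],px[:,1],cv2.INTER_LINEAR).reshape(-1,3)
        print(off,[f"{s}:{a[2]}/{a[1]}" for s,a in zip(range(-r,r+1,4),val) if abs(s)>35])
E
```

```text
70 box [(np.float64(82.2), np.float64(0.5)), (np.float64(-83.1), np.float64(-1.1)), (np.float64(58.8), np.float64(-0.2)), (np.float64(-54.1), np.float64(0.1))]
70 lid [(np.float64(85.8), np.float64(-0.4)), (np.float64(-84.3), np.float64(-0.4)), (np.float64(55.6), np.float64(-0.6)), (np.float64(-56.0), np.float64(0.0))]
70 ins [(np.float64(72.9), np.float64(1.3)), (np.float64(-72.9), np.float64(1.0)), (np.float64(45.2), np.float64(-0.6)), (np.float64(-46.6), np.float64(-0.5))]
95 box [(np.float64(81.5), np.float64(0.6)), (np.float64(-82.1), np.float64(-0.6)), (np.float64(58.1), np.float64(0.1)), (np.float64(-54.1), np.float64(0.1))]
95 lid [(np.float64(85.8), np.float64(-0.4)), (np.float64(-84.3), np.float64(-0.4)), (np.float64(55.6), np.float64(-0.6)), (np.float64(-56.0), np.float64(0.0))]
95 ins [(np.float64(72.9), np.float64(1.3)), (np.float64(-72.9), np.float64(1.0)), (np.float64(45.2), np.float64(-0.6)), (np.float64(-46.6), np.float64(-0.5))]
120 box [(np.float64(71.4), np.float64(0.3)), (np.float64(-79.3), np.float64(-4.1)), (np.float64(53.2), np.float64(-0.0)), (np.float64(-52.
[... 1248 characters left out ...]
, '-44:154/9', '-40:153/9', '-36:153/7', '36:156/9', '40:156/8', '44:157/6', '48:158/10', '52:158/8', '56:158/8', '60:157/8', '64:154/8', '68:141/7', '72:122/8', '76:124/11', '80:107/41', '84:77/118', '88:76/136', '92:86/133', '96:83/129', '100:81/129']
-30 ['-100:106/129', '-96:94/138', '-92:82/147', '-88:75/150', '-84:88/81', '-80:129/23', '-76:151/8', '-72:159/10', '-68:158/9', '-64:158/8', '-60:158/8', '-56:158/6', '-52:158/8', '-48:158/8', '-44:159/8', '-40:158/6', '-36:157/9', '36:156/6', '40:157/8', '44:158/9', '48:157/10', '52:157/9', '56:158/6', '60:154/7', '64:155/3', '68:142/9', '72:117/8', '76:113/16', '80:103/43', '84:82/104', '88:77/131', '92:90/128', '96:94/134', '100:92/131']
```

The top view shows the insert at px (180,223), lid at (266,195) and box at (331,231), with the clips on the box's short ends. I'm now travelling towards the insert.

>>> apply_moves([
  {"linear": [0.86,-0.73,0],"twist": 0,"grip": -1},
  {"linear": [0.86,-0.73,0],"twist": 0,"grip": -1},
  {"linear": [0.86,-0.73,0],"twist": 0,"grip": -1},
])

```text
time: 0.5
eef_pos: [0.278, -0.5382, 0.2312]
eef_rot: [-0.001, 0.986, 0.165, 0.001]
contact_force: [-0.0, -0.5, -0.5]
gripper_width: 0.0851
finger_force: 0.0
```

>>> apply_moves([
  {"linear": [0.86,-0.73,0],"twist": 0,"grip": -1},
  {"linear": [0.86,-0.73,0],"twist": 0,"grip": -1},
  {"linear": [0.86,-0.73,0],"twist": 0,"grip": -1},
])

```text
time: 0.8
eef_pos: [0.3357, -0.4414, 0.2314]
eef_rot: [-0.001, 0.986, 0.165, 0.001]
contact_force: [0.4, -1.1, 0.2]
gripper_width: 0.0852
finger_force: 0.0
```

>>> apply_moves([
  {"linear": [0.86,-0.73,0],"twist": 0,"grip": -1},
  {"linear": [0.86,-0.73,0],"twist": 0,"grip": -1},
  {"linear": [0.86,-0.73,0],"twist": 0,"grip": -1},
])

```text
time: 1.1
eef_pos: [0.3934, -0.3447, 0.2315]
eef_rot: [-0.0, 0.986, 0.165, 0.001]
contact_force: [-0.4, -0.1, 0.3]
gripper_width: 0.0854
finger_force: 0.0
```

>>> apply_moves([
  {"linear": [0.86,-0.73,0],"twist": 0,"grip": -1},
  {"linear": [0.86,-0.73,0],"twist": 0,"grip": -1},
  {"linear": [0.86,-0.73,0],"twist": 0,"grip": -1},
])

```text
time: 1.4
eef_pos: [0.4512, -0.2479, 0.2315]
eef_rot: [-0.0, 0.986, 0.165, 0.001]
contact_force: [-0.3, -0.3, -0.5]
gripper_width: 0.0854
finger_force: 0.0
```

>>> apply_moves([
  {"linear": [0.4,-1,0],"twist": 0,"grip": -1},
  {"linear": [0.4,-1,0],"twist": 0,"grip": -1},
  {"linear": [0.4,-1,0],"twist": 0,"grip": -1},
])

```text
time: 1.7
eef_pos: [0.4548, -0.1401, 0.2315]
eef_rot: [-0.0, 0.986, 0.165, 0.0]
contact_force: [-0.0, -0.9, -0.4]
gripper_width: 0.0854
finger_force: 0.0
```

>>> apply_moves([
  {"linear": [0.4,-1,0],"twist": 0,"grip": -1},
  {"linear": [0.4,-1,0],"twist": 0,"grip": -1},
  {"linear": [0.4,-1,0],"twist": 0,"grip": -1},
])

```text
time: 2.0
eef_pos: [0.4606, -0.0326, 0.2316]
eef_rot: [-0.0, 0.986, 0.165, 0.0]
contact_force: [0.2, -0.3, 0.8]
gripper_width: 0.0855
finger_force: 0.0
```

>>> apply_moves([
  {"linear": [0.4,-1,0],"twist": 0,"grip": -1},
  {"linear": [0.4,-1,0],"twist": 0,"grip": -1},
  {"linear": [0.4,-1,0],"twist": 0,"grip": -1},
])

```text
time: 2.3
eef_pos: [0.4663, 0.0751, 0.2317]
eef_rot: [-0.001, 0.986, 0.165, 0.001]
contact_force: [-0.2, -1.1, 0.1]
gripper_width: 0.0854
finger_force: 0.0
```

>>> apply_moves([
  {"linear": [0.4,-1,0],"twist": 0,"grip": -1},
  {"linear": [0.4,-1,0],"twist": 0,"grip": -1},
  {"linear": [0.4,-1,0],"twist": 0,"grip": -1},
])

```text
time: 2.6
eef_pos: [0.4718, 0.1827, 0.2316]
eef_rot: [-0.001, 0.986, 0.165, 0.0]
contact_force: [0.4, -1.7, 1.0]
gripper_width: 0.0852
finger_force: 0.0
```

>>> apply_moves([
  {"linear": [0.4,-1,0],"twist": -1,"grip": -1},
  {"linear": [0.4,-1,0],"twist": -1,"grip": -1},
  {"linear": [0.4,-1,0],"twist": -1,"grip": -1},
  {"linear": [0.4,-1,0],"twist": -1,"grip": -1},
])

```text
time: 3.0
eef_pos: [0.4777, 0.2869, 0.2309]
eef_rot: [-0.0, 0.914, 0.406, -0.0]
contact_force: [0.5, -0.6, 0.3]
gripper_width: 0.0854
finger_force: 0.0
```

>>> apply_moves([
  {"linear": [0,0,0.5],"twist": -1,"grip": -1},
  {"linear": [0,0,0.5],"twist": -1,"grip": -1},
  {"linear": [0,0,0.5],"twist": -1,"grip": -1},
  {"linear": [0,0,0.5],"twist": -1,"grip": -1},
  {"linear": [0,0,0.5],"twist": -1,"grip": -1},
])

```text
time: 3.5
eef_pos: [0.4783, 0.2844, 0.181]
eef_rot: [-0.0, 0.788, 0.616, -0.0]
contact_force: [0.1, -0.1, 0.1]
gripper_width: 0.0853
finger_force: 0.0
```

```bash
cat >> h.py <<'E'
from scipy.spatial.transform import Rotation as Ro
def go(x,y,z,th):
    s=read_state();q=s["eef_rot"];R=Ro.from_quat([*q[1:],q[0]]).as_matrix();p=np.array(s["eef_pos"])
    a=np.degrees(np.arctan2(R[1,1],R[0,1]))
    d=R.T@(np.array([x,y,z])-p);t=-((th-a+90)%180-90)
    print("t",round(s["time"],2),"p",np.round(p,4),"ang",round(a,1),"tilt",np.round(R[:2,2],4),"w",round(s["gripper_width"],4),"F",np.round(s["contact_force"],1))
    print("linear",np.round(d*10,3),"twist",round(np.radians(t)/.5,3))
E
python3 -c "from h import *;go(.482,.290,.10,-13.7)"
```

```text
t 3.5 p [0.4783 0.2844 0.181 ] ang -14.0 tilt [-0.0005 -0.0003] w 0.0853 F [ 0.1 -0.1  0.1]
linear [0.064 0.023 0.81 ] twist -0.01
```

>>> apply_moves([
  {"linear": [0.06,0.02,0.4],"twist": 0,"grip": -1},
  {"linear": [0.06,0.02,0.81],"twist": 0,"grip": -1},
  {"linear": [0.06,0.02,0.81],"twist": 0,"grip": -1},
])

```text
time: 3.8
eef_pos: [0.4792, 0.2885, 0.0962]
eef_rot: [-0.0, 0.789, 0.615, -0.004]
contact_force: [0.1, -0.7, -0.5]
gripper_width: 0.0857
finger_force: 0.0
```

>>> apply_moves([
  {"linear": [0,0,0.3],"twist": 0,"grip": -1},
  {"linear": [0,0,0.6],"twist": 0,"grip": -1},
  {"linear": [0,0,0.8],"twist": 0,"grip": -1},
  {"linear": [0,0,0.82],"twist": 0,"grip": -1},
])

```text
time: 4.2
eef_pos: [0.4809, 0.2901, 0.0179]
eef_rot: [0.0, 0.788, 0.615, -0.001]
contact_force: [0.3, 0.5, 0.3]
gripper_width: 0.0856
finger_force: 0.0
```

```bash
python3 -c "
from h import *;go(.482,.290,.018,-13.7)
o=[]
for n,(x,y,w) in (('top',(130,170,100)),('side',(150,190,130))):
    c=capture(n);o.append(cv2.resize(c['img'][y:y+w,x:x+w,::-1],(390,390),interpolation=cv2.INTER_CUBIC))
cv2.imwrite('pics/g1.png',np.hstack(o))"
```

```text
t 4.2 p [0.4809 0.2901 0.0179] ang -14.1 tilt [-0.0015 -0.0014] w 0.0856 F [0.3 0.5 0.3]
linear [ 0.002  0.01  -0.001] twist -0.013
```

View pics/g1.png

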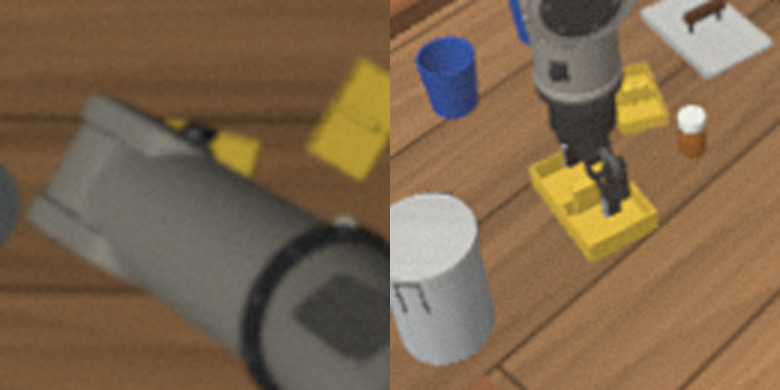

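The picture shows the fingers inside the insert, one either side of the tab (around px (590,185) in the right crop). I'll close the gripper and lift.

>>> apply_moves([
  {"linear": [0,0,0],"twist": 0,"grip": 1},
  {"linear": [0,0,0],"twist": 0,"grip": 1},
  {"linear": [0,0,0],"twist": 0,"grip": 1},
  {"linear": [0,0,0],"twist": 0,"grip": 1},
  {"linear": [0,0,0],"twist": 0,"grip": 1},
  {"linear": [0,0,0],"twist": 0,"grip": 1},
  {"linear": [0,0,0],"twist": 0,"grip": 1},
  {"linear": [0,0,0],"twist": 0,"grip": 1},
], grip_force=60)

```text
time: 5.1
eef_pos: [0.4813, 0.2908, 0.0187]
eef_rot: [0.0, 0.788, 0.616, 0.0]
contact_force: [-1.3, -2.0, 7.3]
gripper_width: 0.011
finger_force: 59.3
```

```bash
python3 -c "
from h import *;go(.482,.290,.2,-13.7)"
```

```text
t 5.1 p [0.4813 0.2908 0.0187] ang -14.0 tilt [ 0.0004 -0.    ] w 0.011 F [-1.3 -2.   7.3]
linear [-0.006  0.01  -1.813] twist -0.01
```

>>> apply_moves([
  {"linear": [0,0,-0.15],"twist": 0,"grip": 1},
  {"linear": [0,0,-0.4],"twist": 0,"grip": 1},
  {"linear": [0,0,-0.7],"twist": 0,"grip": 1},
  {"linear": [0,0,-1],"twist": 0,"grip": 1},
])

```text
time: 5.5
eef_pos: [0.4806, 0.2908, 0.1201]
eef_rot: [-0.0, 0.788, 0.616, -0.0]
contact_force: [0.5, 0.3, -1.6]
gripper_width: 0.0114
finger_force: 58.6
```

>>> apply_moves([
  {"linear": [0,0,-0.3],"twist": 0,"grip": 1},
  {"linear": [-0.2,0,-0.6],"twist": 0,"grip": 1},
  {"linear": [-0.5,0.09,-0.8],"twist": 0,"grip": 1},
  {"linear": [-0.9,0.18,-0.8],"twist": 0,"grip": 1},
])

```text
time: 5.9
eef_pos: [0.4774, 0.2003, 0.2019]
eef_rot: [0.0, 0.787, 0.617, 0.002]
contact_force: [1.9, -1.1, -2.5]
gripper_width: 0.0112
finger_force: 58.8
```

>>> apply_moves([
  {"linear": [-0.4,0.09,0],"twist": 0,"grip": 1},
  {"linear": [-0.8,0.18,0],"twist": 0,"grip": 1},
  {"linear": [-0.9,0.18,0],"twist": 0,"grip": 1},
])

```text
time: 6.2
eef_pos: [0.4721, 0.1031, 0.1989]
eef_rot: [0.001, 0.789, 0.614, -0.001]
contact_force: [-1.1, 0.3, -1.6]
gripper_width: 0.0107
finger_force: 58.7
```

>>> apply_moves([
  {"linear": [-0.4,0.09,0],"twist": 0,"grip": 1},
  {"linear": [-0.8,0.18,0],"twist": 0,"grip": 1},
  {"linear": [-0.9,0.18,0],"twist": 0,"grip": 1},
])

```text
time: 6.5
eef_pos: [0.4678, 0.0121, 0.1988]
eef_rot: [0.0, 0.789, 0.614, -0.0]
contact_force: [0.1, 0.5, -0.8]
gripper_width: 0.0109
finger_force: 58.7
```

>>> apply_moves([
  {"linear": [-0.4,0.09,0],"twist": 0,"grip": 1},
  {"linear": [-0.8,0.18,0],"twist": 0,"grip": 1},
  {"linear": [-0.9,0.18,0],"twist": 0,"grip": 1},
])

```text
time: 6.8
eef_pos: [0.4636, -0.0792, 0.1988]
eef_rot: [0.0, 0.789, 0.614, -0.0]
contact_force: [-0.4, 0.4, -1.6]
gripper_width: 0.0112
finger_force: 58.7
```

>>> apply_moves([
  {"linear": [-0.4,0.09,0],"twist": 0,"grip": 1},
  {"linear": [-0.8,0.18,0],"twist": 0,"grip": 1},
  {"linear": [-0.9,0.18,0],"twist": 0,"grip": 1},
])

```text
time: 7.1
eef_pos: [0.4594, -0.1707, 0.1987]
eef_rot: [0.0, 0.789, 0.614, -0.0]
contact_force: [-0.5, 0.1, -2.0]
gripper_width: 0.0111
finger_force: 58.7
```

>>> apply_moves([
  {"linear": [-0.4,0.09,0],"twist": -0.1,"grip": 1},
  {"linear": [-0.8,0.18,0],"twist": -0.2,"grip": 1},
  {"linear": [-0.9,0.18,0],"twist": -0.21,"grip": 1},
  {"linear": [-0.9,0.18,0],"twist": -0.21,"grip": 1},
])

```text
time: 7.5
eef_pos: [0.4552, -0.2598, 0.1984]
eef_rot: [-0.0, 0.755, 0.655, 0.0]
contact_force: [0.8, 0.5, -1.8]
gripper_width: 0.0111
finger_force: 58.7
```

```bash
python3 -c "
from h import *;go(.456,-.261,.12,-7.8)"
```

```text
t 7.5 p [ 0.4552 -0.2598  0.1984] ang -8.1 tilt [-0.0002  0.0007] w 0.0111 F [ 0.8  0.5 -1.8]
linear [-0.011  0.01   0.784] twist -0.01
```

>>> apply_moves([
  {"linear": [-0.01,0.01,0.3],"twist": -0.01,"grip": 1},
  {"linear": [-0.01,0.01,0.6],"twist": -0.01,"grip": 1},
  {"linear": [-0.01,0.01,0.88],"twist": -0.01,"grip": 1},
  {"linear": [-0.01,0.01,0.88],"twist": -0.01,"grip": 1},
])

```text
time: 7.9
eef_pos: [0.455, -0.2575, 0.1078]
eef_rot: [-0.003, 0.752, 0.659, -0.0]
contact_force: [-0.9, -0.4, -1.4]
gripper_width: 0.0111
finger_force: 58.7
```

```bash
python3 -c "
from h import *;go(.456,-.261,.1,-7.8)
o=[]
for n,(x,y,w) in (('top',(285,185,90)),('side',(265,135,100))):
    c=capture(n);o.append(cv2.resize(c['img'][y:y+w,x:x+w,::-1],(395,395),interpolation=cv2.INTER_CUBIC))
cv2.imwrite('pics/g2.png',np.hstack(o))"
```

```text
t 7.9 p [ 0.455  -0.2575  0.1078] ang -7.6 tilt [-0.0041  0.0034] w 0.0111 F [-0.9 -0.4 -1.4]
linear [-0.034  0.015  0.078] twist 0.008
```

View pics/g2.png

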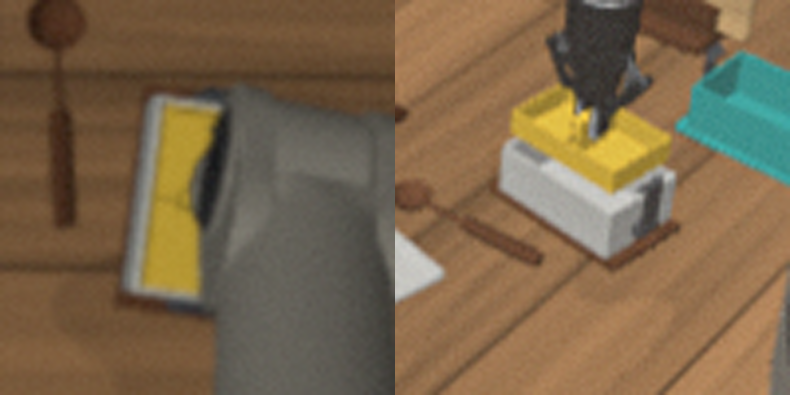

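>>> apply_moves([
  {"linear": [0,0,0.0],"twist": 0,"grip": 1},
  {"linear": [0,0,0.0],"twist": 0,"grip": 1},
])

```text
time: 8.2
eef_pos: [0.4571, -0.2605, 0.1118]
eef_rot: [0.001, 0.753, 0.658, 0.0]
contact_force: [-0.2, -0.7, -1.6]
gripper_width: 0.0111
finger_force: 58.7
```

```bash
python3 - <<'E'
from h import *
go(.456,-.261,.1,-7.8)
c=capture("top");m=masks(c)["yellow"]
z=read_state()["eef_pos"][2]-.018
mm=np.zeros_like(m);mm[190:270,300:360]=m[190:270,300:360]
k=max(cv2.findContours(mm,cv2.RETR_EXTERNAL,cv2.CHAIN_APPROX_NONE)[0],key=cv2.contourArea).reshape(-1,2)
t=np.radians(-7.8)
for zz in(z,z+.03):
    w=ray(c,k,zz)*1000-np.array([456,-261]);u=w@[np.cos(t),np.sin(t)];v=w@[-np.sin(t),np.cos(t)]
    q=(abs(u)<55)&(v>30);f=np.polyfit(u[q],v[q],1)
    a=(u>60)&(v>0)&(v<35);b=(u<-60)&(v>0)&(v<35)
    print(round(zz,3),"left v",f[1]+1.8,np.degrees(f[0]),"u+",np.median(u[a])+1.9,"u-",np.median(u[b])-1.9)
E
```

```text
t 8.2 p [ 0.4571 -0.2605  0.1118] ang -7.7 tilt [ 0.0019 -0.0011] w 0.0111 F [-0.2 -0.7 -1.6]
linear [-0.007 -0.01   0.118] twist 0.004
0.094 left v 43.01182300146433 0.13159028312055931 u+ 74.28883652944369 u- -68.33242077255406
0.124 left v 47.174206931148255 0.2505471097144982 u+ 71.45983937248592 u- -68.81077172081439
```

>>> apply_moves([
  {"linear": [-0.005,-0.01,0.1],"twist": 0,"grip": 1},
  {"linear": [-0.005,-0.01,0.2],"twist": 0,"grip": 1},
  {"linear": [-0.005,-0.01,0.26],"twist": 0,"grip": 1},
  {"linear": [-0.005,-0.01,0.32],"twist": 0,"grip": 1},
  {"linear": [-0.005,-0.01,0.36],"twist": 0,"grip": 1},
  {"linear": [-0.005,-0.01,0.36],"twist": 0,"grip": 1},
])

```text
time: 8.85
eef_pos: [0.4549, -0.2606, 0.0736]
eef_rot: [-0.001, 0.753, 0.658, -0.0]
contact_force: [-0.1, -0.1, -1.6]
gripper_width: 0.0111
finger_force: 58.9
```

```bash
python3 -c "
from h import *;go(.456,-.261,.034,-7.8);print(read_state()['ft_torque'])"
```

```text
t 8.85 p [ 0.4549 -0.2606  0.0736] ang -7.7 tilt [-0.0008  0.0007] w 0.0111 F [-0.1 -0.1 -1.6]
linear [-0.003  0.012  0.396] twist 0.004
[-0.03724727  0.01289336 -0.01442825]
```

No contact force, and the insert is inside the mouth of the box. Lowering on.

>>> apply_moves([
  {"linear": [0,0.01,0.1],"twist": 0,"grip": 1},
  {"linear": [0,0.01,0.2],"twist": 0,"grip": 1},
  {"linear": [0,0.01,0.28],"twist": 0,"grip": 1},
  {"linear": [0,0.01,0.34],"twist": 0,"grip": 1},
  {"linear": [0,0.01,0.38],"twist": 0,"grip": 1},
  {"linear": [0,0.01,0.4],"twist": 0,"grip": 1},
  {"linear": [0,0.01,0.4],"twist": 0,"grip": 1},
])

```text
time: 9.55
eef_pos: [0.4561, -0.2609, 0.0342]
eef_rot: [-0.0, 0.753, 0.658, 0.0]
contact_force: [0.2, 0.2, -2.2]
gripper_width: 0.011
finger_force: 58.9
```

```bash
python3 -c "
from h import *;go(.456,-.261,.032,-7.8);print(read_state()['ft_torque'])"
```

```text
t 9.55 p [ 0.4561 -0.2609  0.0342] ang -7.7 tilt [-0.0001  0.0002] w 0.011 F [ 0.2  0.2 -2.2]
linear [-0.001 -0.001  0.022] twist 0.004
[-0.00764796  0.05942436 -0.02519749]
```

>>> apply_moves([
  {"linear": [0,0,0.015],"twist": 0,"grip": 1},
  {"linear": [0,0,0.022],"twist": 0,"grip": 1},
  {"linear": [0,0,0.022],"twist": 0,"grip": 1},
  {"linear": [0,0,0.022],"twist": 0,"grip": 0},
  {"linear": [0,0,0.02],"twist": 0,"grip": 0},
  {"linear": [0,0,0.02],"twist": 0,"grip": 0},
  {"linear": [0,0,0.02],"twist": 0,"grip": 0},
])

```text
time: 10.25
eef_pos: [0.4562, -0.261, 0.0323]
eef_rot: [0.0, 0.753, 0.658, 0.0]
contact_force: [0.4, -0.4, -0.1]
gripper_width: 0.0425
finger_force: 0.0
```

>>> apply_moves([
  {"linear": [0,0,-0.1],"twist": 0,"grip": 0},
  {"linear": [0,0,-0.4],"twist": 0,"grip": 0},
  {"linear": [0,0,-0.8],"twist": 0,"grip": 0},
  {"linear": [0,0,-1],"twist": 0,"grip": 0},
])

```text
time: 10.65
eef_pos: [0.4571, -0.2611, 0.1358]
eef_rot: [0.001, 0.753, 0.658, 0.001]
contact_force: [0.2, 0.1, -0.1]
gripper_width: 0.043
finger_force: 0.0
```

```bash
python3 -c "
from h import *;go(.5867,-.0263,.15,-11.7)"
```

```text
t 10.65 p [ 0.4571 -0.2611  0.1358] ang -7.7 tilt [ 0.0026 -0.0012] w 0.043 F [ 0.2  0.1 -0.1]
linear [ 2.5    0.971 -0.142] twist 0.141
```

>>> apply_moves([
  {"linear": [0.3,0.1,-0.4],"twist": 0,"grip": -0.2},
  {"linear": [0.83,0.32,-0.5],"twist": 0,"grip": -0.2},
  {"linear": [0.83,0.32,-0.5],"twist": 0,"grip": -0.2},
])

```text
time: 10.95
eef_pos: [0.5021, -0.1784, 0.1853]
eef_rot: [0.002, 0.751, 0.66, 0.002]
contact_force: [0.3, -1.0, -0.0]
gripper_width: 0.0514
finger_force: 0.0
```

>>> apply_moves([
  {"linear": [0.45,0.16,0],"twist": 0,"grip": -0.2},
  {"linear": [0.83,0.32,0],"twist": 0,"grip": -0.2},
  {"linear": [0.83,0.32,0],"twist": 0,"grip": -0.2},
])

```text
time: 11.25
eef_pos: [0.5439, -0.0993, 0.1831]
eef_rot: [-0.0, 0.751, 0.661, 0.001]
contact_force: [-0.7, -0.8, 0.8]
gripper_width: 0.0513
finger_force: 0.0
```

>>> apply_moves([
  {"linear": [0.45,0.16,0.2],"twist": 0.14,"grip": -0.2},
  {"linear": [0.83,0.32,0.5],"twist": 0.14,"grip": -0.2},
  {"linear": [0.83,0.32,0.8],"twist": 0.14,"grip": -0.2},
  {"linear": [0.83,0.32,0.8],"twist": 0.14,"grip": -0.2},
  {"linear": [0.83,0.32,0.8],"twist": 0.14,"grip": -0.2},
])

```text
time: 11.75
eef_pos: [0.5841, -0.0277, 0.1028]
eef_rot: [-0.0, 0.776, 0.631, -0.001]
contact_force: [-0.2, -0.7, 0.8]
gripper_width: 0.0512
finger_force: 0.0
```

```bash
python3 -c "
from h import *;go(.5867,-.0263,.029,-11.7)
c=capture('top');a=cv2.resize(c['img'][185:275,290:380,::-1],(395,395),interpolation=cv2.INTER_CUBIC)
c=capture('side');b=cv2.resize(c['img'][130:230,230:330,::-1],(395,395),interpolation=cv2.INTER_CUBIC)
cv2.imwrite('pics/g3.png',np.hstack([a,b]))"
```

```text
t 11.75 p [ 0.5841 -0.0277  0.1028] ang -11.7 tilt [-0.0013 -0.0002] w 0.0512 F [-0.2 -0.7  0.8]
linear [0.02  0.023 0.738] twist -0.0
```

View pics/g3.png

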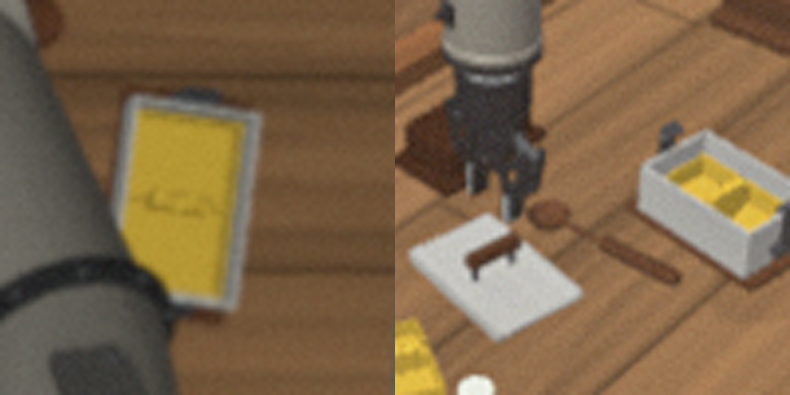

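The insert lies flat in the box. In the right-hand crop the gripper hovers over the lid's bar. I'm descending to grasp it.

>>> apply_moves([
  {"linear": [0.02,0.02,0.2],"twist": 0,"grip": -0.2},
  {"linear": [0.02,0.02,0.45],"twist": 0,"grip": -0.2},
  {"linear": [0.02,0.02,0.65],"twist": 0,"grip": -0.2},
  {"linear": [0.02,0.02,0.73],"twist": 0,"grip": -0.2},
  {"linear": [0.02,0.02,0.73],"twist": 0,"grip": -0.2},
  {"linear": [0.02,0.02,0.73],"twist": 0,"grip": -0.2},
])

```text
time: 12.45
eef_pos: [0.5877, -0.0258, 0.0307]
eef_rot: [0.001, 0.776, 0.631, 0.001]
contact_force: [-0.3, 0.6, -0.5]
gripper_width: 0.051
finger_force: 0.0
```

>>> apply_moves([
  {"linear": [0,0,0],"twist": 0,"grip": 1},
  {"linear": [0,0,0],"twist": 0,"grip": 1},
  {"linear": [0,0,0],"twist": 0,"grip": 1},
  {"linear": [0,0,0],"twist": 0,"grip": 1},
  {"linear": [0,0,0],"twist": 0,"grip": 1},
  {"linear": [0,0,0],"twist": 0,"grip": 1},
], grip_force=90)

```text
time: 13.05
eef_pos: [0.5874, -0.0255, 0.0303]
eef_rot: [0.0, 0.775, 0.631, 0.0]
contact_force: [-2.9, -1.1, 11.4]
gripper_width: 0.0122
finger_force: 88.8
```

```bash
python3 -c "
from h import *;go(.456,-.261,.2,-7.8)"
```

```text
t 13.05 p [ 0.5874 -0.0255  0.0303] ang -11.7 tilt [ 0.001  -0.0004] w 0.0122 F [-2.9 -1.1 11.4]
linear [-2.572 -0.807 -1.697] twist -0.136
```

>>> apply_moves([
  {"linear": [0,0,-0.1],"twist": 0,"grip": 1},
  {"linear": [0,0,-0.35],"twist": 0,"grip": 1},
  {"linear": [0,0,-0.7],"twist": 0,"grip": 1},
  {"linear": [0,0,-1],"twist": 0,"grip": 1},
])

```text
time: 13.45
eef_pos: [0.5868, -0.0252, 0.1313]
eef_rot: [-0.0, 0.775, 0.632, 0.0]
contact_force: [0.4, 0.3, -1.7]
gripper_width: 0.0123
finger_force: 88.1
```

>>> apply_moves([
  {"linear": [-0.15,-0.05,-0.35],"twist": 0,"grip": 1},
  {"linear": [-0.45,-0.13,-0.65],"twist": 0,"grip": 1},
  {"linear": [-0.8,-0.25,-0.7],"twist": 0,"grip": 1},
  {"linear": [-0.86,-0.27,-0.7],"twist": 0,"grip": 1},
])

```text
time: 13.85
eef_pos: [0.5416, -0.1082, 0.2011]
eef_rot: [0.001, 0.777, 0.63, -0.0]
contact_force: [-0.6, -0.5, -3.4]
gripper_width: 0.0122
finger_force: 88.1
```

>>> apply_moves([
  {"linear": [-0.3,-0.1,0],"twist": 0,"grip": 1},
  {"linear": [-0.6,-0.19,0],"twist": 0,"grip": 1},
  {"linear": [-0.86,-0.27,0],"twist": 0,"grip": 1},
  {"linear": [-0.86,-0.27,0],"twist": 0,"grip": 1},
])

```text
time: 14.25
eef_pos: [0.4972, -0.1861, 0.1993]
eef_rot: [-0.0, 0.777, 0.63, -0.001]
contact_force: [0.3, 0.3, -1.9]
gripper_width: 0.0122
finger_force: 88.1
```

>>> apply_moves([
  {"linear": [-0.3,-0.1,0],"twist": -0.05,"grip": 1},
  {"linear": [-0.6,-0.19,0],"twist": -0.1,"grip": 1},
  {"linear": [-0.8,-0.25,0],"twist": -0.14,"grip": 1},
  {"linear": [-0.85,-0.27,0],"twist": -0.14,"grip": 1},
  {"linear": [-0.85,-0.27,0],"twist": -0.14,"grip": 1},
  {"linear": [-0.85,-0.27,0],"twist": -0.14,"grip": 1},
])

```text
time: 14.85
eef_pos: [0.4562, -0.2595, 0.1994]
eef_rot: [-0.0, 0.753, 0.659, 0.0]
contact_force: [0.5, -0.2, -1.8]
gripper_width: 0.0125
finger_force: 88.1
```

```bash
python3 -c "
from h import *;go(.4562,-.2602,.13,-7.8)"
```

```text
t 14.85 p [ 0.4562 -0.2595  0.1994] ang -7.6 tilt [0.0003 0.0005] w 0.0125 F [ 0.5 -0.2 -1.8]
linear [-0.007  0.001  0.694] twist 0.006
```

>>> apply_moves([
  {"linear": [-0.005,0,0.2],"twist": 0,"grip": 1},
  {"linear": [-0.005,0,0.5],"twist": 0,"grip": 1},
  {"linear": [-0.005,0,0.75],"twist": 0,"grip": 1},
  {"linear": [-0.005,0,0.82],"twist": 0,"grip": 1},
  {"linear": [-0.005,0,0.82],"twist": 0,"grip": 1},
  {"linear": [-0.005,0,0.82],"twist": 0,"grip": 1},
])

```text
time: 15.45
eef_pos: [0.4564, -0.2609, 0.1184]
eef_rot: [0.0, 0.753, 0.658, 0.0]
contact_force: [-0.6, -0.1, -1.6]
gripper_width: 0.0126
finger_force: 88.0
```

```bash
python3 - <<'E'
from h import *
go(.4562,-.2602,.096,-7.8)
c=capture("top");d=capture("side")
a=cv2.resize(c['img'][185:275,290:380,::-1],(395,395),interpolation=cv2.INTER_CUBIC)
b=cv2.resize(d['img'][130:230,265:365,::-1],(395,395),interpolation=cv2.INTER_CUBIC)
cv2.imwrite('pics/g4.png',np.hstack([a,b]))
h=cv2.cvtColor(c["img"],cv2.COLOR_RGB2HSV)
T=np.linalg.inv(c["cam_to_world"]);t=np.radians(-7.8);X=np.array([np.cos(t),np.sin(t)]);Y=np.array([-np.sin(t),np.cos(t)])
def prof(z,base,d,R):
    P=np.array([[*((np.array([456,-261])+base+d*s)/1000),z] for s in R])
    px=cv2.projectPoints(P,cv2.Rodrigues(T[:3,:3])[0],T[:3,3],c["camera_matrix"],c["distortion"])[0].reshape(-1,2).astype(np.float32)
    print([f"{s}:{a[2]}/{a[1]}" for s,a in zip(R,cv2.remap(h,px[:,0],px[:,1],cv2.INTER_LINEAR).reshape(-1,3))])
for v in(25,40): prof(.104,Y*v,X,range(70,101,3)); prof(.104,Y*v,X,range(-100,-69,3))
prof(.1,X*20,Y,range(30,75,3))
E
```

```text
t 15.45 p [ 0.4564 -0.2609  0.1184] ang -7.6 tilt [ 0.0011 -0.0003] w 0.0126 F [-0.6 -0.1 -1.6]
linear [ 0.007 -0.003  0.224] twist 0.006
['70:161/9', '73:160/9', '76:160/10', '79:152/7', '82:131/11', '85:105/41', '88:92/87', '91:92/124', '94:90/132', '97:81/131', '100:86/128']
['-100:111/129', '-97:107/131', '-94:93/123', '-91:80/89', '-88:79/43', '-85:97/14', '-82:129/6', '-79:152/8', '-76:158/6', '-73:160/8', '-70:161/8']
['70:161/9', '73:164/9', '76:161/7', '79:150/10', '82:132/23', '85:109/52', '88:93/107', '91:90/122', '94:81/135', '97:83/132', '100:91/130']
['-100:111/133', '-97:105/132', '-94:92/135', '-91:82/132', '-88:85/93', '-85:108/40', '-82:136/16', '-79:151/7', '-76:158/6', '-73:161/6', '-70:161/6']
['30:160/9', '33:158/8', '36:159/6', '39:162/6', '42:162/8', '45:165/10', '48:160/9', '51:148/7', '54:135/7', '57:122/8', '60:111/17', '63:95/52', '66:96/102', '69:107/127', '72:115/130']
```

View pics/g4.png

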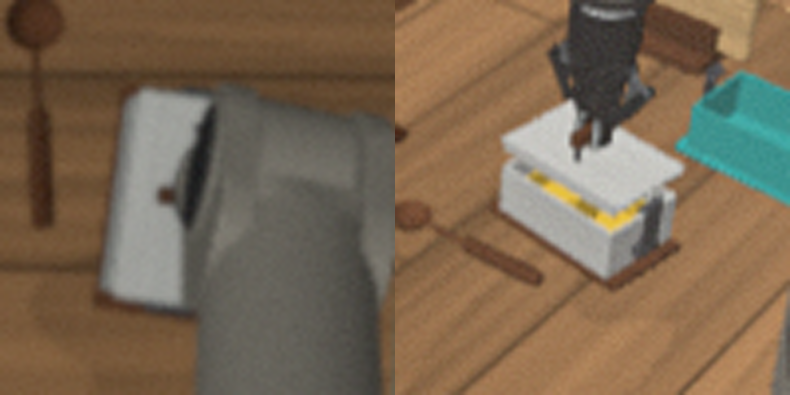

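The lid is held level over the box, centred to within about 0.5 mm along its length. I'm pressing down.

>>> apply_moves([
  {"linear": [0.005,0,0.05],"twist": 0,"grip": 1},
  {"linear": [0.005,0,0.1],"twist": 0,"grip": 1},
  {"linear": [0.005,0,0.12],"twist": 0,"grip": 1},
  {"linear": [0.005,0,0.14],"twist": 0,"grip": 1},
  {"linear": [0.005,0,0.14],"twist": 0,"grip": 1},
], grip_force=110)

```text
time: 16.05
eef_pos: [0.4562, -0.261, 0.1037]
eef_rot: [0.001, 0.753, 0.658, 0.0]
contact_force: [0.4, -0.4, 5.3]
gripper_width: 0.0121
finger_force: 112.4
```

```bash
python3 -c "
from h import *;go(.4562,-.2602,.094,-7.8);print(read_state()['ft_torque'])"
```

```text
t 16.05 p [ 0.4562 -0.261   0.1037] ang -7.7 tilt [ 0.0012 -0.0005] w 0.0121 F [ 0.4 -0.4  5.3]
linear [ 0.008 -0.001  0.097] twist 0.004
[-0.08088422 -0.04661657 -0.00432544]
```

>>> apply_moves([
  {"linear": [0,0,0.03],"twist": 0,"grip": 1},
  {"linear": [0,0,0.06],"twist": 0,"grip": 1},
  {"linear": [0,0,0.08],"twist": 0,"grip": 1},
  {"linear": [0,0,0.09],"twist": 0,"grip": 1},
  {"linear": [0,0,0.09],"twist": 0,"grip": 1},
])

```text
time: 16.55
eef_pos: [0.4557, -0.2609, 0.0953]
eef_rot: [0.0, 0.753, 0.658, -0.0]
contact_force: [-7.2, 3.4, 24.4]
gripper_width: 0.0119
finger_force: 115.1
```

```bash
python3 -c "
from h import *;go(.4562,-.2602,.094,-7.8);print(read_state()['ft_torque'])"
```

```text
t 16.55 p [ 0.4557 -0.2609  0.0953] ang -7.7 tilt [ 0.0001 -0.0006] w 0.0119 F [-7.2  3.4 24.4]
linear [0.007 0.004 0.013] twist 0.004
[ 0.65953561  1.57665795 -0.07076718]
```

>>> apply_moves([
  {"linear": [0,0,0.01],"twist": 0,"grip": 1},
  {"linear": [0,0,0.02],"twist": 0,"grip": 1},
  {"linear": [0,0,0.02],"twist": 0,"grip": 1},
])

```text
time: 16.85
eef_pos: [0.4558, -0.2609, 0.0952]
eef_rot: [0.001, 0.753, 0.658, -0.001]
contact_force: [-22.7, 9.1, 65.3]
gripper_width: 0.012
finger_force: 121.4
```

```bash
python3 - <<'E'
from h import *
go(.4562,-.2602,.094,-7.8);print(read_state()['ft_torque'])
c=capture("top");d=capture("side")
a=cv2.resize(c['img'][190:270,295:375,::-1],(395,395),interpolation=cv2.INTER_CUBIC)
b=cv2.resize(d['img'][150:210,285:345,::-1],(395,395),interpolation=cv2.INTER_CUBIC)
cv2.imwrite('pics/g5.png',np.hstack([a,b]))
E
```

```text
t 16.85 p [ 0.4558 -0.2609  0.0952] ang -7.7 tilt [ 0.0001 -0.0019] w 0.012 F [-22.7   9.1  65.3]
linear [0.007 0.003 0.012] twist 0.004
[ 2.1930465   4.63990204 -0.01875686]
```

View pics/g5.png

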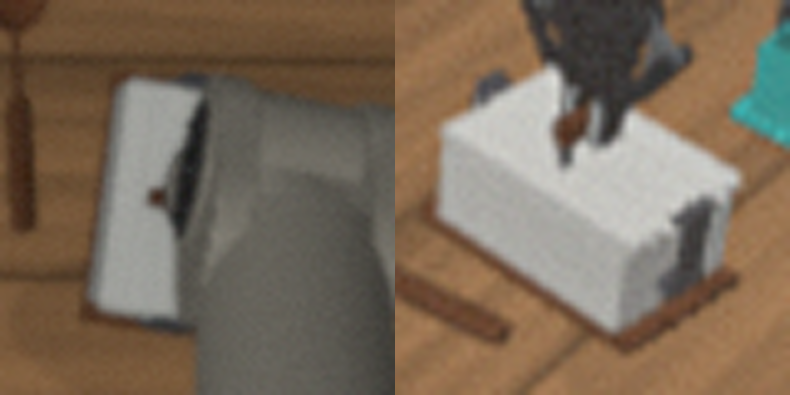

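The lid is hard against its stop at the expected height (65 N with no further travel), and both clips are over its ends. I'll ease off and release.

>>> apply_moves([
  {"linear": [0,0,-0.02],"twist": 0,"grip": 1},
  {"linear": [0,0,-0.03],"twist": 0,"grip": 1},
  {"linear": [0,0,-0.03],"twist": 0,"grip": 1},
])

```text
time: 17.25
eef_pos: [0.4557, -0.2608, 0.0954]
eef_rot: [0.0, 0.753, 0.658, 0.0]
contact_force: [-1.3, 0.5, 6.7]
gripper_width: 0.0123
finger_force: 112.5
```

>>> apply_moves([
  {"linear": [0,0,0],"twist": 0,"grip": -0.2},
  {"linear": [0,0,0],"twist": 0,"grip": -0.2},
  {"linear": [0,0,0],"twist": 0,"grip": -0.2},
  {"linear": [0,0,0],"twist": 0,"grip": -0.2},
  {"linear": [0,0,0],"twist": 0,"grip": -0.2},
])

```text
time: 17.75
eef_pos: [0.4555, -0.2607, 0.0952]
eef_rot: [-0.0, 0.753, 0.658, 0.0]
contact_force: [-0.8, 0.6, -1.2]
gripper_width: 0.0515
finger_force: 0.0
```

>>> apply_moves([
  {"linear": [0,0,-0.15],"twist": 0,"grip": -0.2},
  {"linear": [0,0,-0.5],"twist": 0,"grip": -0.2},
  {"linear": [0,0,-1],"twist": 0,"grip": -0.2},
  {"linear": [0,0,-1],"twist": 0,"grip": -0.2},
])

```text
time: 18.15
eef_pos: [0.4584, -0.2616, 0.2022]
eef_rot: [0.004, 0.753, 0.658, 0.001]
contact_force: [0.7, 0.3, -1.1]
gripper_width: 0.0512
finger_force: 0.0
```

>>> apply_moves([
  {"linear": [0.5,0,0],"twist": 0,"grip": -0.2},
  {"linear": [1,0,0],"twist": 0,"grip": -0.2},
  {"linear": [1,0,0],"twist": 0,"grip": -0.2},
])

```text
time: 18.45
eef_pos: [0.4701, -0.1556, 0.197]
eef_rot: [0.0, 0.751, 0.661, 0.001]
contact_force: [-0.4, 0.6, -0.8]
gripper_width: 0.0512
finger_force: 0.0
```

>>> apply_moves([
  {"linear": [0.5,0,0],"twist": 0,"grip": -0.2},
  {"linear": [1,0,0],"twist": 0,"grip": -0.2},
  {"linear": [1,0,0],"twist": 0,"grip": -0.2},
  {"linear": [1,0,0],"twist": 0,"grip": -0.2},
])

```text
time: 18.85
eef_pos: [0.4825, -0.0613, 0.1963]
eef_rot: [0.0, 0.752, 0.659, 0.0]
contact_force: [-0.7, -0.5, -0.5]
gripper_width: 0.0512
finger_force: 0.0
```

```bash
python3 - <<'E'
from h import *
go(.4562,-.2602,.094,-7.8)
c=capture("top");d=capture("side")
a=cv2.resize(c['img'][190:270,295:375,::-1],(395,395),interpolation=cv2.INTER_CUBIC)
b=cv2.resize(d['img'][140:210,280:350,::-1],(395,395),interpolation=cv2.INTER_CUBIC)
cv2.imwrite('pics/g6.png',np.hstack([a,b]))
E
```

```text
t 18.85 p [ 0.4825 -0.0613  0.1963] ang -7.5 tilt [ 0.0009 -0.0003] w 0.0512 F [-0.7 -0.5 -0.5]
linear [-2.006e+00 -2.000e-03  1.023e+00] twist 0.01
```

View pics/g6.png

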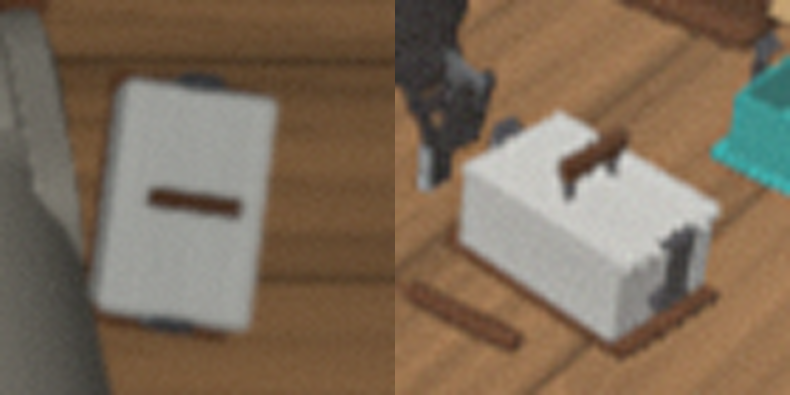

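The lid sits level on the box with a clip over each end (left crop, about px (205,82) and (165,322)). The gripper is clear, so I'm handing in.

```bash
python3 -c "from plant import finish_job;print(finish_job())"
```

```text
the job is handed in; nothing more can be done
None
```

I set the yellow insert flat in the box, pressed the lid down to its stop with both clips looking snapped over its ends in the final pictures, released it, and handed the job in after about 19 s; the judge's result was not shown.

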